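Stow the glue sticks in the screw-top canister and push its tray home

TASK

Put the glue sticks away so that they do not dry out: stand every glue stick upright in a well of the white canister, one to a well. Then close the canister: set the blue cap on the neck so that it first rests on top of the thread, turn it backwards (anticlockwise seen from above) until it drops into the thread, screw it clockwise fully down, and push the canister's tray fully home. Leave the other things on the desks where they are.

Things in the scene. Friction and masses are not known exactly. Their poses are not given: they have to be found in the camera images.
- stick1: a glue stick, white barrel, dark green top, 26 mm in diameter, 88 mm tall, 50 g, standing on the left desk at the start; origin at the centre of its foot, z up along it. Two to four of stick1..stick4 are there; the others are None.
- stick2: like stick1
- stick3: like stick1
- stick4: like stick1
- cap: the canister's deep blue cap: an upside-down cup 154 mm in diameter (157 over its knurling), 90 mm tall, 84 mm deep inside, about 0.25 kg, with a white grip bar on top: 80 mm long (cap's x), 18 mm wide (y), from 90 to 126 mm above the origin, red at both ends. Origin at the centre of its lower edge, z up. Stands on the left desk at the start.
- cap_bar (a point): centre of the cap's grip bar, 108 mm above the cap's lower edge; grip the bar across its 18 mm width
- cap_lug (a point): lower face of one of four lugs inside the cap's lower edge (5 mm high, flush with the edge, 12 degrees wide), at 38, 128, 218 and 308 degrees from the cap's x axis: cap and thread repeat each 90 degrees
- canister (a point): white round canister fixed on the tray, open above, 130 mm in diameter (142 over its outer thread); origin at the centre of its underside, 15 mm above the desk, z up, x away from the tray's front. Grey insert with four square wells 33 mm wide, centred at x, y = +-22.5 mm; well floors 6 mm, well mouths 36 mm above the origin: a stick in a well has its foot 6 mm above the origin.
- rim (a point): centre of the canister's rim, 50 mm above its origin, bevelled 2 mm, with red marks on the rim at the canister's +-x and +-y. Below, a is the angle of the cap's bar from the nearest canister x or y axis, anticlockwise seen from above positive. The cap has about 2 mm of play sideways and 2 mm in height in the thread; turning needs little torque.
- thread_top (a point): canister axis at the flat tops of the four threads, 34 mm above its origin. A cap lowered with a between -20 and +20 degrees (bar in line with two red marks) rests here on its lugs: cap origin at this height. Turning clockwise from there is stopped at a = -26. Lowered between a = -44 and -28 the lugs would sit wrongly on the stops, 5 mm higher.
- thread_gap (a point): canister axis 22 mm above its origin: turned anticlockwise on the thread tops, the lugs clear the thread ends at about a = +34 degrees and the cap drops 12 mm, so that its origin is here; stops end the anticlockwise turn at a = +46
- thread_end (a point): canister axis 16 mm above its origin: screwed clockwise from the gap, the lugs run under the threads and the cap sinks 6 mm more, so that its origin is here from a = -20 degrees on; a hard stop at a = -26. Fully down, the cap cannot be lifted off.
- tray (a joint): how far the tray is pulled out of its station, m: 0 fully home, about 0.09 to 0.10 at the start; it slides with about 6 N of friction and stays where it is left. It moves home along the canister's +x axis.
- tray_front (a point): centre of the outer face of the tray's wooden front board, 52 mm above the desk; push along the canister's +x. Board 184 mm wide, 10 thick, from 7 to 63 mm above the desk; outer face 130 mm before the canister's axis, so 53 mm clear of the cap.
- station: the grey desk station in which the tray slides: 215 x 196 mm, side rails 34 mm and back wall 62 mm high; origin on the desk under the canister's axis when the tray is home; fixed
- lid_jar: small white jar with a white lid, 50 mm in diameter, 60 mm tall, bystander; origin under its centre
- highlighter: orange highlighter, 112 mm, lying, bystander; origin under its centre

How it is judged:
On the way, in this order (a step that is already met when the one before it is completed fails the run):
1. every glue stick stands in a well of the canister (z of each of stick1, stick2, stick3, stick4 in the frame of canister below 0.021 m and horizontal distance between each of stick1, stick2, stick3, stick4 and canister below 0.045 m and angle between each of stick1, stick2, stick3, stick4's own z axis and vertical below 0.26 rad), for 0.2 s.
2. the cap rests on top of the thread (horizontal distance between cap and canister below 0.004 m and z of cap in the frame of canister between 0.032 and 0.036 m and contact force between cap and station above 0.3 N), for 0.2 s.
3. the cap has dropped into the thread (horizontal distance between cap and canister below 0.004 m and z of cap in the frame of canister between 0.0195 and 0.0245 m), for 0.1 s.
4. the cap is screwed fully down (z of cap in the frame of canister between 0.012 and 0.0175 m and horizontal distance between cap and canister below 0.004 m and angle between cap's own z axis and vertical below 0.035 rad), for 0.2 s.
At the end, for the whole second after the job is handed in: every glue stick stands in a well (foot within 15 mm of the well floor's height, tilted less than 15 degrees), the cap is screwed down (its lower edge less than 17.5 mm above the canister's underside, level within 2 degrees and centred within 4 mm), and the tray is within 6 mm of home; all at rest (all of step 1 and all of step 4 and value of joint tray below 0.006 m and linear speed of cap below 0.02 m/s); the robot touches nothing.
It fails at once if a bystander is moved more than 3 cm (distance of any of lid_jar, highlighter from where it was at the start of the episode above 0.03 m).
Of stick1, stick2, stick3, stick4 only 2 to 4 are there at a start; the rules pass over those that are not, and their reading is None.
At some moment in a run one of cap may be knocked a few centimetres aside while the robot is not near it.
It also fails if it takes over 200 s, if anything falls off the work surface, if the arm or the gripper's body presses on something with over 40 N, if the wrist force passes 120 N, or if a joint passes its speed limit or range.

ROBOT

A 6-joint arm with a two-finger parallel gripper is mounted at the origin on a cart in front of the work surface, level with it; the furniture and walls round the work are solid. World frame = base frame: x ahead of the robot, y to its left, z up, the work surface at z = 0. Lengths are in m, angles in rad, forces in N, time in s.
With the tool pointing down it reaches from about 0.425 to 0.95 m from the base axis. Payload 14.7 kg.
Tool frame: the origin (TCP) lies at the very end of the fingers, on their centre line; the grasp point (between the pads) lies 19 mm behind it; z points along the fingers, y is the line along which they close (so a half turn about z gives the same grasp; the last joint's range is limited). The gripper opens to 85 mm and grips with 20 to 120 N. Pads are 22 mm wide; open, the fingers measure 114 mm over their backs; the gripper's body (76 mm by 85 mm) begins 54 mm behind the grasp point. The pads swing forward as they close: fully open they stand 13 mm farther back than shut.
Start: joints at [1.139, 0.48, 1.596, -0, 1.065, -0.047], TCP at [0.244, 0.602, 0.231] pointing down, gripper open.
Joint ranges: [-2.75, 2.75], [-0.82, 2.05], [0.23, 2.67], [-1.56, 4.7], [0.09, 2.69], [-2.92, 2.92]. Speed limits (rad/s): [1.89, 1.89, 2.39, 3.01, 3.01, 3.01].

INTERFACE

Orientations are given as a rotation vector (axis times angle).
In Python, from bench import bot gives the robot as it stands. The module is installed in compiled form; this text tells all that it offers.
- The arm moves only by the shell command python3 -m handwheel 'ROWS' [FORCE]. ROWS is text: rows parted by semicolons, each of 5 numbers parted by spaces: the shift along the world's x, y, z in m, then the turn about the world's z in rad, then the finger opening in m, from 0 to 0.0854. A call has 1 to 12 rows; each row is the pose to reach, as a shift and turn from the pose commanded when the call began; what a row does not reach only later rows make up. A row lasts 1/8 s, in which the tool goes at most 62.5 mm and 10.7 degrees, less where a joint would pass 70% of its speed; a pose out of reach is approached as far as the arm can. A call with a gripper value outside its range is refused whole. The fingers move at their own pace and stop on an object; FORCE is the grip in N (left out, the last holds). Time passes only in rows, so rows that repeat a pose let the fingers close. It gives the time, the measured TCP pose, the force, the opening and the grip force at its end, in the units of the state.
- bot.observe(): the state, without advancing time (a new reading comes with each control period).
- bot.read_camera(name): name is "scene" or "top" or "wrist"; returns a dict with "pixels" (480x640x3 uint8, blue, green, red), "fov_y" (degrees; the focal length in pixels is half the picture's height over the tangent of half this angle, whatever the lens; pixels are square), "cx", "cy" (the principal point, pixels), "dist" ([k1, k2, p1, p2, k3] as OpenCV has them; the pictures are not rectified), "rvec" (rotation vector, rad) and "tvec" (3), from world to camera coordinates, as OpenCV has them. Camera axes: x right, y down, z forward; pixel columns grow to the right and rows downward; lengths in m; the calibration is good to about 2 mm. A picture is of the moment at which its call begins. There is no depth.
- bot.job_done(): hands the job in; it is judged then, once.
The state is a dict: "time_s": time; "qpos": joint angles; "qd": joint speeds; "tau": joint torques, N m; "tool_pos": TCP position; "tcp_rot": TCP orientation; "wrist_force": force on the tool from outside, world axes, zero at the start; "torque": the same for the moment, N m; "gripper_width": finger opening in m; "gripper_force": force on a finger pad.
Only numpy, scipy, OpenCV 4.12 (cv2) and the standard library are available. Lean on these libraries where they do the work, as an engineer would, in place of code of your own. Each camera call takes 0.05 s, during which the arm holds its last target. There are 200 camera calls.

## Working session

There is one attempt and no reset: what is moved stays moved. The work goes in short steps, Python scripts to look and compute and a shell command to move; the robot and the scene stay as the last step left them, time stands still between calls to the robot, and variables do not carry over. Pictures are saved under pics/ and viewed, at most 21 in all, crops included, and the job is handed in when it is done.

```bash
mkdir -p pics
cat > h.py <<'E'
import numpy as np, cv2
from bench import bot
def cam(n,save=None):
    c=bot.read_camera(n); im=np.array(c["pixels"])
    f=240/np.tan(np.radians(c["fov_y"])/2)
    K=np.array([[f,0,c["cx"]],[0,f,c["cy"]],[0,0,1.]])
    R=cv2.Rodrigues(np.array(c["rvec"],float))[0]; t=np.array(c["tvec"],float)
    if save: cv2.imwrite("pics/"+save,im)
    return dict(im=im,K=K,d=np.array(c["dist"],float),R=R,t=t)
def ray(c,uv):
    p=cv2.undistortPoints(np.array(uv,float).reshape(-1,1,2),c["K"],c["d"]).reshape(-1,2)
    return -c["R"].T@c["t"], np.c_[p,np.ones(len(p))]@c["R"]
def plane(c,uv,z):
    o,d=ray(c,uv); return o+d*((z-o[2])/d[:,2])[:,None]
def proj(c,P):
    return cv2.projectPoints(np.array(P,float).reshape(-1,3),cv2.Rodrigues(c["R"])[0],c["t"],c["K"],c["d"])[0].reshape(-1,2)
E
python3 - <<'E'
from h import *
a=cam("scene","s0.png");b=cam("top","t0.png");w=cam("wrist","w0.png")
for c in(a,b,w):print(-c["R"].T@c["t"],c["R"][2])
s=bot.observe();print(s["time_s"],s["tool_pos"],s["tcp_rot"],s["wrist_force"],s["gripper_width"])
E
```

```text
[-0.28372318 -0.68992061  0.88471107] [ 0.60786581  0.48231765 -0.63076845]
[ 0.25911155 -0.11398486  1.72683794] [ 0.13862858  0.01032157 -0.99029066]
[0.17337119 0.63145736 0.37312619] [ 0.27564128 -0.11220198 -0.95468979]
0.15 [0.24382285 0.60220153 0.23081616] [-6.00699366e-01 -3.08337382e+00  1.39736021e-03] [0.99747416 0.22168    0.66928465] 0.08573863267543001
```

View pics/t0.png

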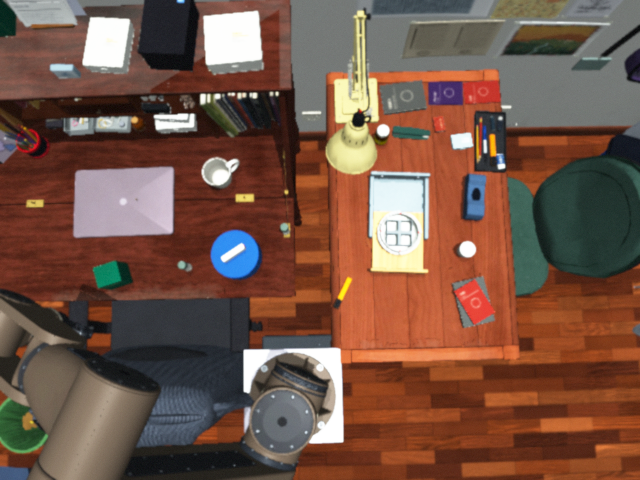

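View pics/s0.png

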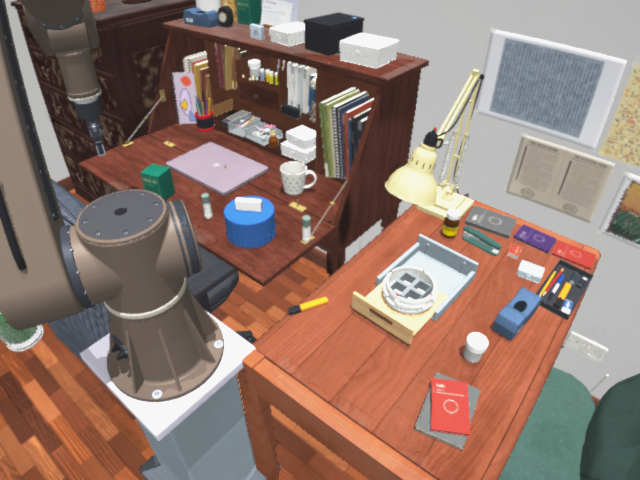

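The top view shows two sticks, near (185,266) and (285,228), the cap at (236,254) with its bar, and the canister at (400,231). I'll zoom in to check for more sticks and measure.

```bash
cat > m1.py <<'E'
from h import *
a=dict(cam("scene"));b=cam("top")
cv2.imwrite("pics/z0.png",np.vstack([cv2.resize(b["im"][130:305,50:350],(800,300),interpolation=cv2.INTER_CUBIC)*0+cv2.resize(b["im"][150:300,0:400],(800,300),interpolation=cv2.INTER_CUBIC),cv2.resize(a["im"][100:250,80:480],(800,300),interpolation=cv2.INTER_CUBIC)]))
def blobs(c,lo,hi,mn,roi=None):
    m=cv2.inRange(cv2.cvtColor(c["im"],cv2.COLOR_BGR2HSV),lo,hi)
    n,_,st,ce=cv2.connectedComponentsWithStats(m)
    return [(ce[i].round(1).tolist(),st[i].tolist()) for i in range(1,n) if st[i][4]>=mn]
for c in(a,b):
    print("blue",blobs(c,(104,180,90),(116,255,255),300))
    print("green",blobs(c,(60,40,30),(95,255,140),12))
    print("canister red? white",blobs(c,(0,0,215),(180,30,255),60))
E
python3 m1.py
```

```text
blue []
green [([248.7, 11.3], [236, 0, 25, 25, 556]), ([199.7, 107.3], [199, 103, 3, 9, 13]), ([159.5, 183.8], [140, 167, 35, 34, 609]), ([626.2, 225.4], [611, 211, 29, 29, 464]), ([480.8, 239.8], [463, 226, 38, 29, 385]), ([14.6, 331.8], [0, 315, 37, 28, 402]), ([579.4, 433.9], [498, 368, 142, 112, 11367])]
canister red? white [([208.2, 4.7], [201, 0, 15, 11, 141]), ([280.3, 17.3], [252, 0, 53, 34, 1011]), ([576.9, 77.7], [492, 29, 135, 119, 1215]), ([369.8, 40.7], [340, 33, 60, 17, 602]), ([253.8, 63.1], [248, 59, 12, 10, 86]), ([338.0, 94.7], [321, 88, 34, 15, 75]), ([348.6, 99.3], [334, 92, 32, 15, 73]), ([302.3, 132.9], [287, 125, 29, 16, 310]), ([570.0, 149.6], [524, 135, 91, 31, 255]), ([298.0, 147.2], [281, 140, 35, 14, 170]), ([294.8, 168.4], [280, 161, 36, 18, 319]), ([414.2, 179.7], [406, 171, 18, 18, 222]), ([451.0, 204.8], [425, 189, 48, 30, 510]), ([247.8, 203.6], [235, 197, 27, 14, 310]), ([448.1, 248.6], [419, 234, 59, 31, 146]), ([421.3, 281.8], [367, 243, 108, 70, 2765]), ([531.1, 268.8], [518, 260, 27, 18, 301]), ([148.3, 309.9], [120, 296, 57, 20, 113]), ([187.9,
[... 469 characters left out ...]
6.8, 221.4], [508, 155, 132, 141, 13818]), ([111.7, 274.8], [93, 261, 39, 28, 818]), ([17.0, 428.1], [0, 400, 45, 51, 1279])]
canister red? white [([232.0, 37.7], [204, 11, 58, 54, 2710]), ([105.8, 41.8], [83, 18, 47, 49, 1923]), ([172.6, 116.4], [154, 114, 34, 6, 147]), ([174.5, 123.8], [156, 114, 38, 16, 261]), ([382.8, 130.1], [377, 125, 12, 11, 109]), ([461.6, 140.2], [451, 133, 22, 15, 266]), ([221.1, 173.6], [202, 159, 35, 26, 334]), ([399.7, 173.1], [372, 172, 58, 3, 85]), ([396.3, 213.2], [370, 178, 53, 77, 2902]), ([426.5, 208.2], [426, 179, 2, 59, 117]), ([467.3, 248.7], [460, 241, 16, 16, 197]), ([232.2, 252.4], [221, 244, 23, 18, 157]), ([307.1, 384.1], [244, 348, 99, 95, 2440])]
```

View pics/z0.png

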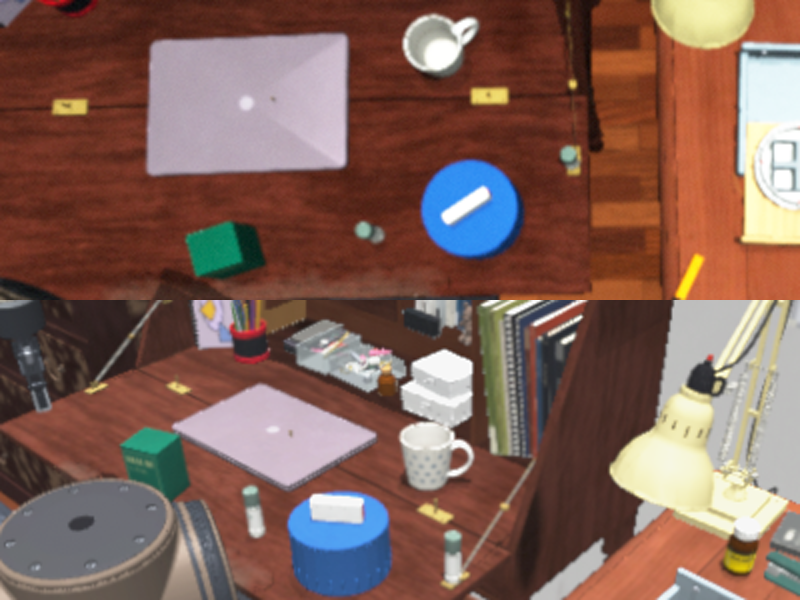

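The zoom shows exactly two sticks: tops at about (183.5,265) and (284.5,227.5) in the top view, and (205,194) and (306.5,216.5) in the scene view. The second stands beside the hutch's diagonal stay. Next come positions.

```bash
cat > m2.py <<'E'
from h import *
a=cam("scene");b=cam("top")
def tri(u,v):
    o1,d1=ray(a,[u]);o2,d2=ray(b,[v]);d1=d1[0];d2=d2[0]
    s=np.linalg.lstsq(np.c_[d1,-d2],o2-o1,rcond=None)[0]
    p,q=o1+s[0]*d1,o2+s[1]*d2; return ((p+q)/2).round(4),round(np.linalg.norm(p-q),4)
print("s1",tri((205,194),(183.5,265)),"s2",tri((306.5,217),(284.5,227.5)))
print("s1 top z.088",plane(b,[(183.5,265)],.086),"s2",plane(b,[(284.5,227.5)],.086))
m=cv2.inRange(cv2.cvtColor(b["im"],cv2.COLOR_BGR2HSV),(104,120,60),(118,255,255)); m[:, :200]=0;m[:,280:]=0
cs=max(cv2.findContours(m,0,2)[0],key=cv2.contourArea)
e=cv2.fitEllipse(cv2.convexHull(cs));print("cap",e,plane(b,[e[0]],.085))
w=cv2.inRange(b["im"],(150,150,150),(255,255,255)).copy();w[:235]=0;w[272:]=0;w[:,:215]=0;w[:,258:]=0
r=cv2.minAreaRect(max(cv2.findContours(w,0,2)[0],key=cv2.contourArea));bx=plane(b,cv2.boxPoints(r),.126);print("bar",plane(b,[r[0]],.126),(bx[:2]-bx[1:3]).round(3).tolist())
for c,n,(x0,y0,x1,y1) in((b,"t",(355,160,445,285)),(a,"s",(350,235,490,345))):
    cv2.imwrite(f"pics/can_{n}.png",cv2.resize(c["im"][y0:y1,x0:x1],None,fx=4,fy=4,interpolation=cv2.INTER_CUBIC))
x=cv2.imread("pics/can_t.png");y=cv2.imread("pics/can_s.png");H=np.zeros((500,930,3),np.uint8);H[:500,:360]=x;H[:440,365:925]=y;cv2.imwrite("pics/can.png",H[:, :800] if 0 else cv2.resize(H,(800,430)))
E
python3 m2.py
```

```text
s1 (array([0.4228, 0.3388, 0.0924]), np.float64(0.0023)) s2 (array([0.5385, 0.0134, 0.0892]), np.float64(0.0024))
s1 top z.088 [[0.42437506 0.3397873  0.086     ]] s2 [[0.53820745 0.01448696 0.086     ]]
cap ((235.66786193847656, 254.47642517089844), (48.32187271118164, 50.91523742675781), 119.85356140136719) [[0.45463065 0.17211218 0.085     ]]
bar [[0.45678605 0.17478939 0.126     ]] [[-0.046, 0.071, 0.0], [0.019, 0.013, 0.0]]
```

View pics/can.png

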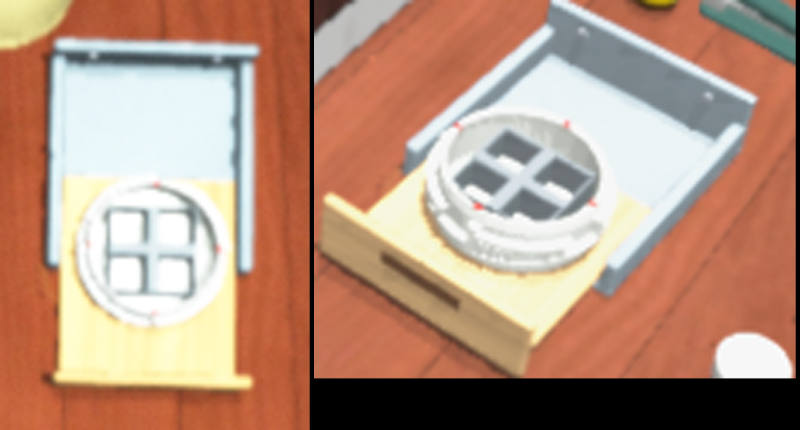

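```bash
python3 -m handwheel '0.18 -0.263 0 -1.18 0.06; 0.18 -0.263 0 -1.18 0.06; 0.18 -0.263 0 -1.18 0.06; 0.18 -0.263 0 -1.18 0.06; 0.18 -0.263 0 -1.18 0.06; 0.18 -0.263 0 -1.18 0.06; 0.18 -0.263 0 -1.18 0.06; 0.18 -0.263 0 -1.18 0.06; 0.18 -0.263 0 -1.18 0.06' 30
python3 - <<'E'
from h import *
b=cam("top");w=cam("wrist","w1.png")
s=3.441
P=plane(b,[(355+x/s,160+y/s) for x,y in((157,186),(152,313),(88,245),(219,249))],.065)
print("rim",P.round(4).tolist(),P.mean(0),np.degrees(np.arctan2(*(P[0]-P[1])[[1,0]])),np.degrees(np.arctan2(*(P[2]-P[3])[[1,0]])))
print(proj(w,[(.424,.339,.088),(.424,.339,0)]))
E
```

```text
time_s: 1.48
tool_pos: [0.4239, 0.3397, 0.2313]
tcp_rot: [-2.213, -2.23, -0.0]
wrist_force: [-0.1, -0.5, 0.6]
gripper_width: 0.06
gripper_force: 0.0
rim [[0.5773, -0.3632, 0.065], [0.4563, -0.3532, 0.065], [0.5222, -0.2957, 0.065], [0.5156, -0.419, 0.065]] [ 0.51785208 -0.35777877  0.065     ] -4.697368788712447 86.89698097414923
[[316.80324864 219.21314847]
 [316.79429035 194.91772311]]
```

View pics/w1.png

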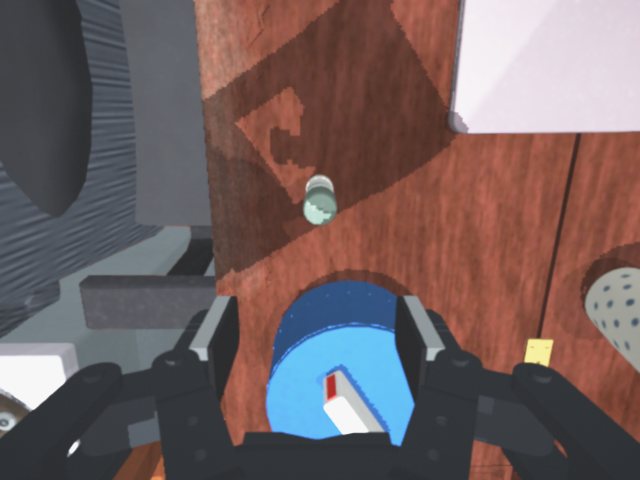

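The wrist view shows stick1's top centre at about (320,208); the cap and bar are further down.

Run:
```python
from h import *
w=cam("wrist")
print(plane(w,[(320,208),(319.5,205)],.088), plane(w,[(319.5,186)],0.0),-w["R"].T@w["t"])
hsv=cv2.cvtColor(w["im"],cv2.COLOR_BGR2HSV)
m=cv2.inRange(hsv,(60,15,60),(100,120,220));m[:170]=0;m[235:]=0;m[:,:295]=0;m[:,345:]=0
n,_,st,ce=cv2.connectedComponentsWithStats(m);print([(ce[i],st[i]) for i in range(1,n) if st[i][4]>40])
```

```text
[[0.42625788 0.3475384  0.088     ]
 [0.42586924 0.34978569 0.088     ]] [[0.42646404 0.34756883 0.        ]] [0.42334659 0.41647466 0.37367197]
[(array([321.20965693, 203.0635324 ]), array([304, 186,  33,  39, 787], dtype=int32))]
```

```bash
python3 -m handwheel '0.002 0.004 -0.11 0 0.06; 0.002 0.004 -0.11 0 0.06;0.002 0.004 -0.11 0 0.06'
python3 - <<'E'
from h import *
w=cam("wrist","w2.png");s=bot.observe();p=np.array(s["tool_pos"])
print(p,proj(w,[p,(.426,.3475,.088),(.424,.339,.088)]))
b=cam("top");m=b["im"][150:300,0:400]
cv2.imwrite("pics/w2b.png",np.vstack([w["im"][::1],cv2.resize(b["im"][240:290,160:320],(640,200),interpolation=cv2.INTER_CUBIC)])[80:])
E
```

```text
time_s: 2.0
tool_pos: [0.424, 0.3423, 0.1187]
tcp_rot: [-2.213, -2.228, 0.009]
wrist_force: [0.4, 0.1, 1.4]
gripper_width: 0.0601
gripper_force: 0.0
[0.42531894 0.34318366 0.12091252] [[319.69207655 312.98380238]
 [321.09312938 270.14368245]
 [316.67174294 286.79402933]]
```

View pics/w2b.png

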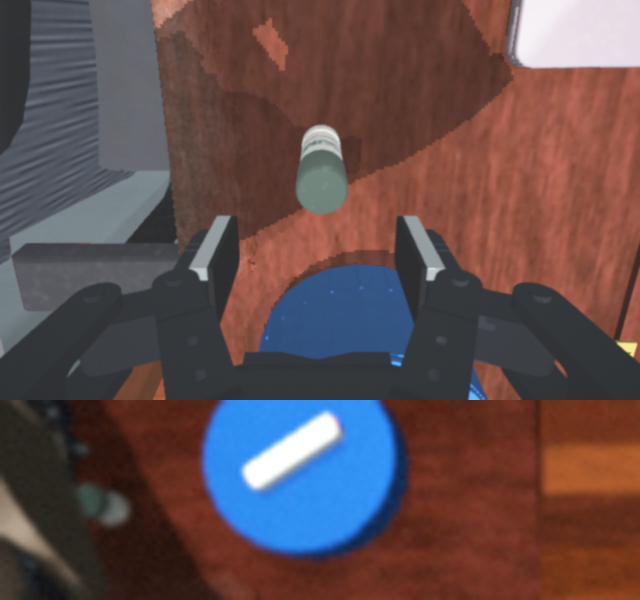

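The wrist view puts the stick's top at (322,268), so it stands at about (0.426, 0.348). I'll grasp it there.

```bash
python3 -m handwheel '0.001 0.005 -0.02 0 0.06; 0.001 0.005 -0.066 0 0.06;0.001 0.005 -0.066 0 0.06;0.001 0.005 -0.066 0 0.02;0.001 0.005 -0.066 0 0.02;0.001 0.005 -0.066 0 0.02;0.001 0.005 -0.066 0 0.02;0.001 0.005 -0.066 0 0.02;0.001 0.005 0.09 0 0.02;0.001 0.005 0.09 0 0.02;0.001 0.005 0.09 0 0.02'
```

```text
time_s: 3.48
tool_pos: [0.4281, 0.3493, 0.2161]
tcp_rot: [2.214, 2.227, 0.009]
wrist_force: [-0.2, 0.2, -1.0]
gripper_width: 0.0246
gripper_force: 30.0
```

```bash
python3 -m handwheel '0.02 -0.35 0.01 0 0.02;0.02 -0.35 0.01 0 0.02;0.02 -0.35 0.01 0 0.02;0.02 -0.35 0.01 0 0.02;0.02 -0.35 0.01 0 0.02;0.02 -0.35 0.01 0 0.02;0.09 -0.68 0 -0.07 0.02;0.09 -0.68 0 -0.07 0.02;0.09 -0.68 0 -0.07 0.02;0.09 -0.68 0 -0.07 0.02;0.09 -0.68 0 -0.07 0.02;0.09 -0.68 0 -0.07 0.02'
python3 -m handwheel '0 0.08 0 0 0.02;0 0.08 0 0 0.02;0 0.08 0 0 0.02'
python3 - <<'E'
from h import *
w=cam("wrist","w3.png");s=bot.observe();print(s["tool_pos"],s["gripper_width"],-w["R"].T@w["t"])
E
```

```text
time_s: 4.97
tool_pos: [0.5173, -0.3351, 0.2124]
tcp_rot: [2.292, 2.145, 0.0]
wrist_force: [0.3, 0.7, -1.1]
gripper_width: 0.025
gripper_force: 30.0
time_s: 5.35
tool_pos: [0.5172, -0.2506, 0.2125]
tcp_rot: [2.289, 2.15, 0.001]
wrist_force: [0.3, -0.2, -1.2]
gripper_width: 0.0245
gripper_force: 30.0
[ 0.51743082 -0.25152917  0.21241328] 0.024653430322313735 [ 0.52191298 -0.17390519  0.35484341]
```

View pics/w3.png

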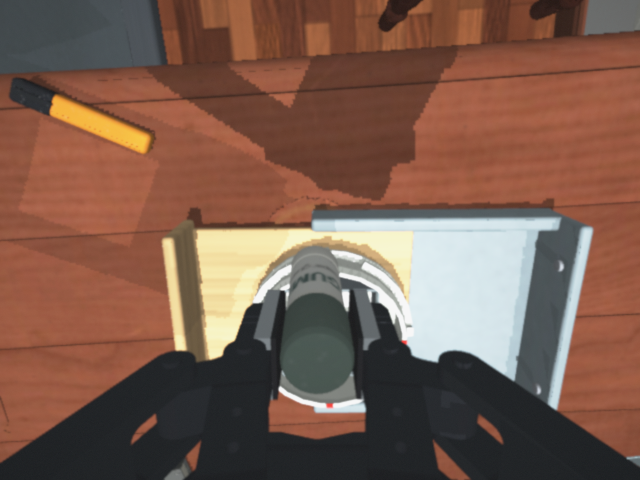

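The wrist camera looks back toward +y past the held stick, so I'll shift to -y to see the canister unobstructed. The orange highlighter is at (100,120).

```bash
python3 -m handwheel '0 -0.19 0.03 0 0.02;0 -0.19 0.03 0 0.02;0 -0.19 0.03 0 0.02;0 -0.19 0.03 0 0.02;0 -0.19 0.03 0 0.02'
cat > rim.py <<'E'
from h import *
import sys
w=cam("wrist",sys.argv[1])
hsv=cv2.cvtColor(w["im"],cv2.COLOR_BGR2HSV)
m=cv2.inRange(hsv,(0,120,130),(4,255,255))|cv2.inRange(hsv,(174,120,130),(180,255,255))
n,_,st,ce=cv2.connectedComponentsWithStats(m)
for i in range(1,n):
    if 6<st[i][4]<600: print(ce[i].round(1),st[i][4],plane(w,[ce[i]],.065).round(4)[0])
print(bot.observe()["tool_pos"])
E
python3 rim.py w4.png
```

```text
time_s: 6.02
tool_pos: [0.5164, -0.4425, 0.2413]
tcp_rot: [-2.293, -2.147, -0.0]
wrist_force: [-0.2, -0.3, -1.0]
gripper_width: 0.0245
gripper_force: 30.0
[314.9   7.6] 41 [ 0.5246 -0.2982  0.065 ]
[397.3  98.7] 36 [ 0.5824 -0.3625  0.065 ]
[234.5 100.4] 35 [ 0.4601 -0.3557  0.065 ]
[316.7 181. ] 28 [ 0.5179 -0.4205  0.065 ]
[104.1 364. ] 451 [ 0.3122 -0.5768  0.065 ]
[611.4 369.8] 327 [ 0.7755 -0.6121  0.065 ]
[ 0.51657335 -0.44142781  0.24113423]
```

View pics/w4.png

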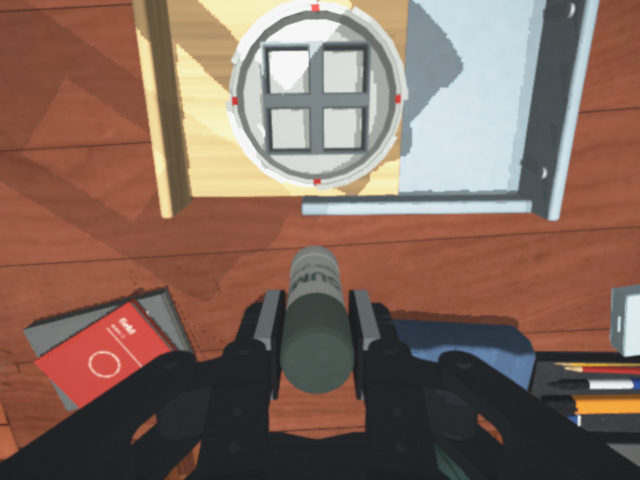

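All four rim marks are visible, at (315,8), (397,99), (234,100) and (317,181). That puts the canister at about (0.521, -0.359) with yaw -3.1°. I'll put the stick into the +x,-y well.

```bash
python3 -m handwheel '0.026 0.058 0 0 0.02;0.026 0.058 -0.09 0 0.02;0.026 0.058 -0.09 0 0.02;0.026 0.058 -0.09 0 0.02;0.026 0.058 -0.12 0 0.02;0.026 0.058 -0.14 0 0.02;0.026 0.058 -0.155 0 0.02;0.026 0.058 -0.162 0 0.02;0.026 0.058 -0.162 0 0.02;0.026 0.058 -0.162 0 0.02'
```

```text
time_s: 7.32
tool_pos: [0.5433, -0.3838, 0.0799]
tcp_rot: [2.291, 2.149, 0.0]
wrist_force: [-0.4, 0.8, 0.2]
gripper_width: 0.0249
gripper_force: 29.6
```

```bash
python3 -m handwheel '0 0 -0.004 0 0.02;0 0 -0.004 0 0.02;0 0 -0.004 0 0.045;0 0 -0.004 0 0.045;0 0 -0.004 0 0.045;0 0 0.06 0 0.045;0 0 0.15 0 0.06;0 0 0.15 0 0.06;-0.026 -0.058 0.162 0 0.06;-0.026 -0.058 0.162 0 0.06'
python3 - <<'E'
from h import *
w=cam("wrist");cv2.imwrite("pics/w5.png",cv2.resize(w["im"][0:220,160:480],(640,440)))
E
```

```text
time_s: 8.57
tool_pos: [0.5159, -0.4448, 0.2425]
tcp_rot: [2.292, 2.144, -0.001]
wrist_force: [-0.5, 0.3, 0.1]
gripper_width: 0.0603
gripper_force: 0.0
```

View pics/w5.png

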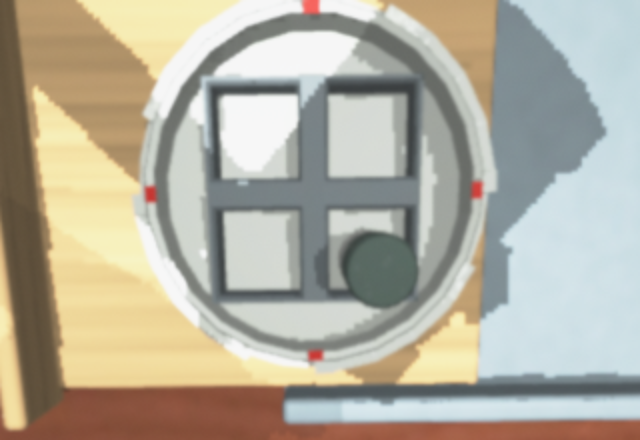

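Stick1 stands in the +x,-y well, its top at crop (380,270). Next I look at stick2.

```bash
python3 -m handwheel '0.005 0.37 0 0.07 0.06;0.005 0.37 0 0.07 0.06;0.005 0.37 0 0.07 0.06;0.005 0.37 0 0.07 0.06;0.005 0.37 0 0.07 0.06;0.005 0.37 0 0.07 0.06;0.005 0.37 0 0.07 0.06;0.005 0.37 0 0.07 0.06'
python3 - <<'E'
from h import *
w=cam("wrist","w6.png");s=bot.observe();print(s["tool_pos"],proj(w,[(.538,.0145,.088),(.538,.0145,0)]))
E
```

```text
time_s: 9.62
tool_pos: [0.5218, -0.0709, 0.241]
tcp_rot: [-2.213, -2.23, 0.0]
wrist_force: [0.7, -0.6, 0.0]
gripper_width: 0.0597
gripper_force: 0.0
[ 0.52184963 -0.07166984  0.24102703] [[340.87294563  96.17778904]
 [335.34326179  99.16677863]]
```

View pics/w6.png

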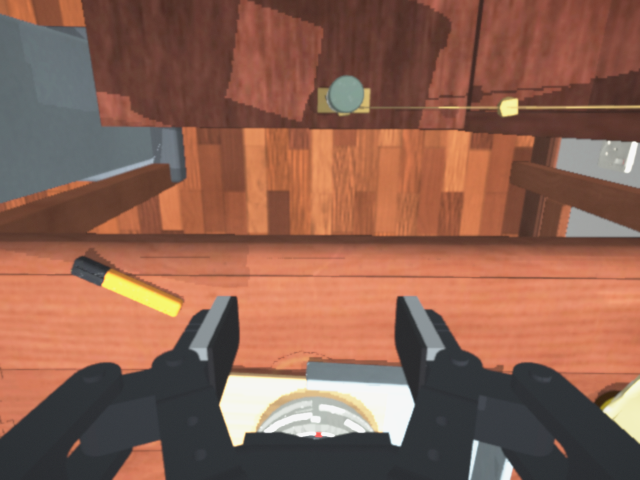

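The wrist view shows stick2's top at (346,94), with the stay's foot bracket at (344,101), the wire running right along row 107, and its knob at (508,107). I'll triangulate the wire.

Run:
```python
from h import *
a=cam("scene");b=cam("top");w=cam("wrist")
def tri(*cp):
    A=np.zeros((3,3));v=np.zeros(3)
    for c,u in cp:
        o,d=ray(c,[u]);d=d[0]/np.linalg.norm(d[0]);M=np.eye(3)-np.outer(d,d);A+=M;v+=M@o
    return np.linalg.solve(A,v).round(4)
print("knob",tri((a,(333.5,201.5)),(w,(508,107))),tri((b,(286,192)),(w,(508,107))))
print("stick top",plane(w,[(346,94)],.088),"bracket ends",plane(w,[(318,101),(370,101)],.002))
print(tri((a,(306.5,217)),(w,(346,94))))
o,d=ray(w,[(372,107),(420,107.3),(460,107.3)]);print(o,d/d[:,2:])
```

```text
knob [0.658  0.0046 0.0857] [0.6527 0.0068 0.094 ]
stick top [[0.54188209 0.01444909 0.088     ]] bracket ends [[0.52266852 0.01133613 0.002     ]
 [0.56955142 0.01151792 0.002     ]]
[0.5419 0.0146 0.0868]
[0.52170653 0.0044056  0.38346931] [[-0.13079832 -0.00521548  1.        ]
 [-0.24451116 -0.00475285  1.        ]
 [-0.33885924 -0.00476642  1.        ]]
```

```bash
python3 -m handwheel '0.02 0.086 0 0 0.05;0.02 0.086 0 0 0.05;0.02 0.086 -0.1 0 0.05;0.02 0.086 -0.1 0 0.05;0.02 0.086 -0.1 0 0.05'
python3 - <<'E'
from h import *
w=cam("wrist");s=bot.observe();print(s["tool_pos"],proj(w,[(.542,.0145,.088)]))
hsv=cv2.cvtColor(w["im"],cv2.COLOR_BGR2HSV)
m=cv2.inRange(hsv,(60,15,60),(100,120,220));m[:180]=0;m[340:]=0;m[:,:270]=0;m[:,370:]=0
n,_,st,ce=cv2.connectedComponentsWithStats(m)
for i in range(1,n):
    if st[i][4]>150:
        x,y,ww,hh=st[i][:4];u=(x+ww/2,y+hh-ww/2);print(st[i],u,plane(w,[u],.088))
E
```

```text
time_s: 10.45
tool_pos: [0.5402, 0.0138, 0.1391]
tcp_rot: [-2.213, -2.224, 0.006]
wrist_force: [1.1, -0.2, 0.2]
gripper_width: 0.0498
gripper_force: 0.0
[0.5415679  0.01378639 0.14095447] [[320.46423242 263.24879062]]
[ 298  223   46   56 2058] (np.float64(321.0), np.float64(256.0)) [[0.54224448 0.01850167 0.088     ]]
```

```bash
python3 -m handwheel '0 0.003 -0.05 0 0.05;0 0.003 -0.086 0 0.05;0 0.003 -0.086 0 0.05;0 0.003 -0.086 0 0.02;0 0.003 -0.086 0 0.02;0 0.003 -0.086 0 0.02;0 0.003 -0.086 0 0.02;0 0.003 -0.06 0 0.02;0 0.003 0.0 0 0.02;0 0.003 0.1 0 0.02;0 0.003 0.1 0 0.02;0 0.003 0.1 0 0.02'
```

```text
time_s: 12.0
tool_pos: [0.5439, 0.0174, 0.2457]
tcp_rot: [2.211, 2.224, 0.008]
wrist_force: [0.2, -0.4, -0.7]
gripper_width: 0.0244
gripper_force: 30.2
```

```bash
python3 -m handwheel '0.003 -0.355 0 -0.06 0.02;0.003 -0.355 0 -0.06 0.02;0.003 -0.355 0 -0.06 0.02;0.003 -0.355 0 -0.06 0.02;0.003 -0.355 0 -0.06 0.02;0.003 -0.355 0 -0.06 0.02;0.003 -0.355 0 -0.06 0.02;0.003 -0.355 -0.09 -0.06 0.02;0.003 -0.355 -0.1 -0.06 0.02;0.003 -0.355 -0.1 -0.06 0.02'
python3 -m handwheel '0 0 -0.02 0 0.02;0 0 -0.04 0 0.02;0 0 -0.055 0 0.02;0 0 -0.062 0 0.02;0 0 -0.062 0 0.02;0 0 -0.065 0 0.02;0 0 -0.065 0 0.02'
```

```text
time_s: 13.25
tool_pos: [0.5431, -0.3355, 0.1386]
tcp_rot: [-2.276, -2.157, 0.002]
wrist_force: [-0.5, 1.1, 0.5]
gripper_width: 0.0249
gripper_force: 30.2
time_s: 14.12
tool_pos: [0.5458, -0.3381, 0.0782]
tcp_rot: [2.279, 2.159, 0.001]
wrist_force: [-2.0, 2.0, 16.5]
gripper_width: 0.0248
gripper_force: 31.5
```

```bash
python3 -m handwheel '0 0 0.002 0 0.02;0 0 0.002 0 0.045;0 0 0.002 0 0.045;0 0 0.002 0 0.045;0 0 0.06 0 0.045;0 0 0.15 0 0.06;0 0 0.15 0 0.06;-0.026 -0.11 0.162 0 0.06;-0.026 -0.11 0.162 0 0.06;-0.026 -0.11 0.162 0 0.06'
python3 rim.py w7.png
python3 - <<'E'
from h import *
import cv2
cv2.imwrite("pics/w7c.png",cv2.resize(cv2.imread("pics/w7.png")[0:220,160:480],(640,440)))
E
```

```text
time_s: 15.38
tool_pos: [0.5179, -0.451, 0.2385]
tcp_rot: [2.283, 2.156, -0.001]
wrist_force: [-1.1, 0.8, 0.1]
gripper_width: 0.0599
gripper_force: 0.0
[398.9  86.5] 38 [ 0.5838 -0.3623  0.065 ]
[232.7  87.5] 37 [ 0.4613 -0.3561  0.065 ]
[315.9 170.6] 29 [ 0.5192 -0.4205  0.065 ]
[ 96.9 355. ] 389 [ 0.3122 -0.5756  0.065 ]
[611.8 366.4] 315 [ 0.7763 -0.6133  0.065 ]
[ 0.51824008 -0.44892788  0.23800642]
```

View pics/w7c.png

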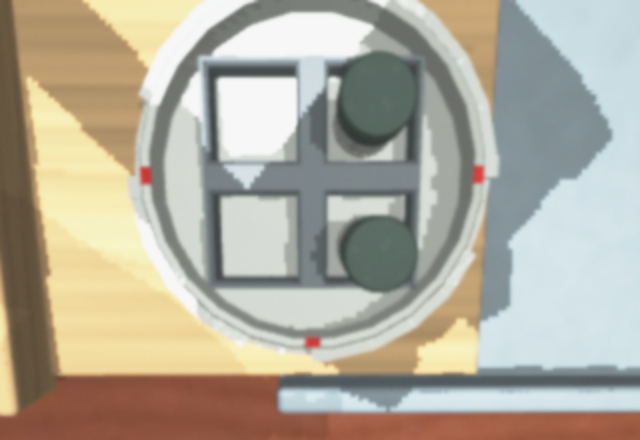

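Both sticks appear in the two +x wells, but the upper one at crop (378,95) looks slightly larger, so I'll check its height.

Run:
```python
from h import *
a=cam("scene");w=cam("wrist")
cv2.imwrite("pics/s8.png",cv2.resize(a["im"][215:315,350:480],None,fx=5,fy=5,interpolation=cv2.INTER_CUBIC))
for n,u in(("A",(160+380/2,253/2)),("B",(160+378/2,95/2))):
  for z in(.109,.125,.14):
    P=plane(w,[u],z)[0];q=proj(a,[P])[0];print(n,z,P.round(4),"scene",q.round(1),"crop",((q-[350,215])*5).round())
```

```text
A 0.109 [ 0.5439 -0.3829  0.109 ] scene [425.6 269.1] crop [378. 271.]
A 0.125 [ 0.5427 -0.3822  0.125 ] scene [426.2 264.6] crop [381. 248.]
A 0.14 [ 0.5415 -0.3816  0.14  ] scene [426.7 260.3] crop [383. 227.]
B 0.109 [ 0.5446 -0.336   0.109 ] scene [409.9 261.2] crop [300. 231.]
B 0.125 [ 0.5433 -0.3381  0.125 ] scene [411.2 257.1] crop [306. 211.]
B 0.14 [ 0.5421 -0.34    0.14  ] scene [412.5 253.3] crop [313. 191.]
```

View pics/s8.png

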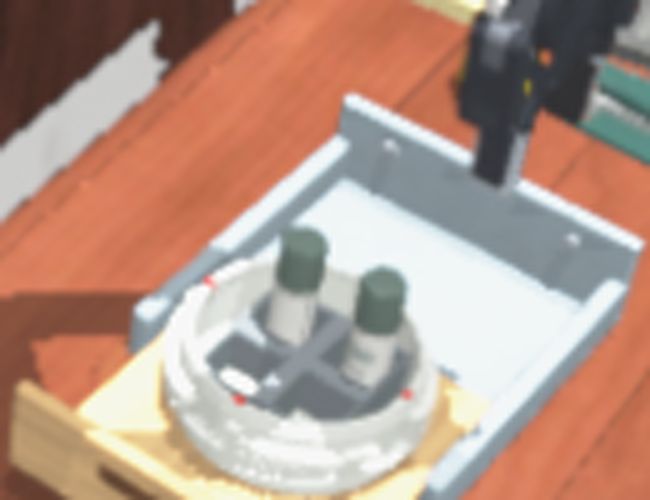

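Both sticks sit at the same depth, about 10 px off the seated prediction in each case, so both are seated. Next I look at the cap.

```bash
python3 -m handwheel '-0.063 0.54 0.05 0.05 0.06;-0.063 0.54 0.05 0.05 0.06;-0.063 0.54 0.05 0.05 0.06;-0.063 0.54 0.05 0.05 0.06;-0.063 0.54 0.05 0.05 0.06;-0.063 0.54 0.05 0.05 0.06;-0.063 0.54 0.05 0.05 0.06;-0.063 0.54 0.05 0.05 0.06;-0.063 0.54 0.05 0.05 0.06;-0.063 0.54 0.05 0.05 0.06'
python3 rim.py w8.png
```

```text
time_s: 16.77
tool_pos: [0.4548, 0.096, 0.2886]
tcp_rot: [-2.22, -2.223, -0.001]
wrist_force: [0.6, -1.1, -0.7]
gripper_width: 0.06
gripper_force: 0.0
[432.5  53.2] 17 [0.5513 0.2171 0.065 ]
[430.1  81.9] 14 [0.5514 0.1949 0.065 ]
[453.9  84.9] 8 [0.5718 0.1924 0.065 ]
[578.4 156.2] 9 [0.6885 0.1322 0.065 ]
[446.5 166.4] 12 [0.5726 0.1234 0.065 ]
[451.3 182.3] 9 [0.5785 0.1089 0.065 ]
[449.7 197.1] 28 [0.5784 0.0951 0.065 ]
[456.5 198. ] 22 [0.5848 0.0942 0.065 ]
[425.  227.9] 8 [0.558  0.0653 0.065 ]
[437. 250.] 7 [0.5714 0.0431 0.065 ]
[0.45507404 0.09448662 0.28836001]
```

View pics/w8.png

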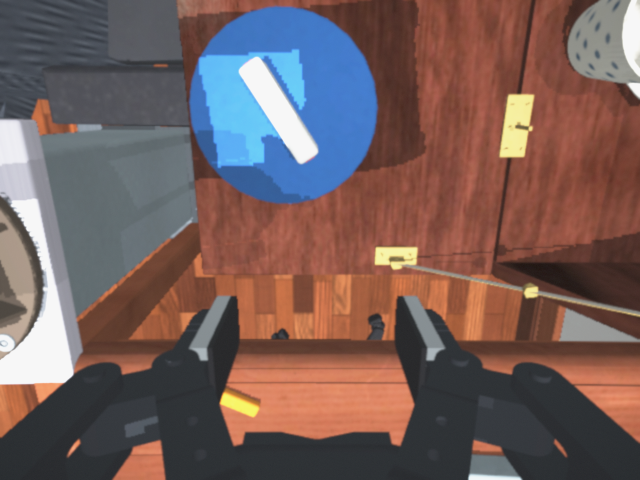

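The wrist view shows the cap circle centred near (284,105), with the white bar from about (250,63) to (307,158).

```bash
cat > bar.py <<'E'
from h import *
w=cam("wrist");s=bot.observe()
hsv=cv2.cvtColor(w["im"],cv2.COLOR_BGR2HSV)
bl=cv2.inRange(hsv,(100,110,50),(120,255,255))
cap=max(cv2.findContours(bl,0,2)[0],key=cv2.contourArea);hull=cv2.convexHull(cap)
e=cv2.fitEllipse(hull);print("cap",np.round(e[0],1),np.round(e[1],1),plane(w,[e[0]],.09)[0].round(4))
mk=np.zeros_like(bl);cv2.fillPoly(mk,[hull],255)
wh=cv2.inRange(hsv,(0,0,150),(180,60,255))&mk
c=max(cv2.findContours(wh,0,2)[0],key=cv2.contourArea);r=cv2.minAreaRect(c)
b=plane(w,cv2.boxPoints(r),.126);d=[b[1]-b[0],b[2]-b[1]];L=max(d,key=np.linalg.norm)
print("bar",np.round(r[0],1),plane(w,[r[0]],.126)[0].round(4),[np.linalg.norm(x).round(4) for x in d],"angle",np.degrees(np.arctan2(L[1],L[0]))%180,s["tool_pos"])
E
python3 bar.py
```

```text
cap [282.6 102.3] [187.1 197.7] [0.4276 0.1765 0.09  ]
bar [278.5 107.5] [0.4275 0.1723 0.126 ] [np.float64(0.019), np.float64(0.08)] angle 124.02270824592179 [0.45531103 0.09337683 0.28824517]
```

```bash
python3 -m handwheel '-0.028 0.079 -0.08 0.593 0.05;-0.028 0.079 -0.08 0.593 0.05;-0.028 0.079 -0.12 0.593 0.05;-0.028 0.079 -0.12 0.593 0.05;-0.028 0.079 -0.12 0.593 0.05;-0.028 0.079 -0.12 0.593 0.05'
python3 bar.py
python3 - <<'E'
from h import *
w=cam("wrist","w9.png");p=bot.observe()["tool_pos"];print(p,proj(w,[p,(.4275,.1723,.126)]))
E
```

```text
time_s: 17.62
tool_pos: [0.4291, 0.1712, 0.1698]
tcp_rot: [1.485, 2.766, 0.003]
wrist_force: [-0.9, -0.0, -0.6]
gripper_width: 0.05
gripper_force: 0.0
cap [312.7 231.9] [249.4 258.8] [0.4229 0.1776 0.09  ]
bar [312.5 257.5] [0.4243 0.1758 0.126 ] [np.float64(0.0844), np.float64(0.0173)] angle 122.59225850646774 [0.42897901 0.17126161 0.16962608]
[0.42880922 0.17131858 0.1694531 ] [[315.19880627 311.34703275]
 [314.19336018 266.57166956]]
```

View pics/w9.png

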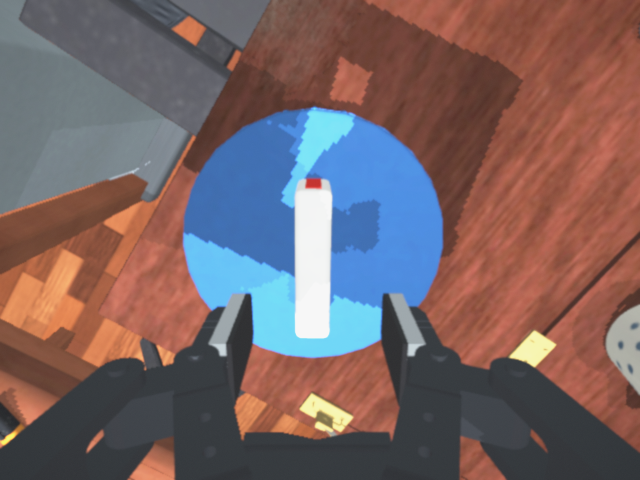

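The bar's top face spans about (313,190) to (313,338), so its centre is near (0.4255, 0.174). I'll grip it.

```bash
python3 -m handwheel '-0.003 0.003 -0.04 0 0.05;-0.003 0.003 -0.071 0 0.05;-0.003 0.003 -0.071 0 0.05;-0.003 0.003 -0.071 0 0.01;-0.003 0.003 -0.071 0 0.01;-0.003 0.003 -0.071 0 0.01;-0.003 0.003 -0.071 0 0.01;-0.003 0.003 -0.071 0 0.01' 60
python3 -m handwheel '0 0 0.02 0 0.01;0 0 0.06 0 0.01;0 0 0.12 0 0.01;0 0 0.12 0 0.01;0 0 0.12 0 0.01'
cat > held.py <<'E'
from h import *
import sys
w=cam("wrist",sys.argv[1]);s=bot.observe();p=np.array(s["tool_pos"])
bl=cv2.inRange(cv2.cvtColor(w["im"],cv2.COLOR_BGR2HSV),(100,110,40),(120,255,255))
R=cv2.Rodrigues(np.array(s["tcp_rot"]))[0];C=-w["R"].T@w["t"]
print("tcp",p.round(4),"axes y",R[:,1].round(3),"x",R[:,0].round(3),"z",R[:,2].round(4))
ctr=max(cv2.findContours(bl,0,1)[0],key=cv2.contourArea).reshape(-1,2)
ctr=ctr[(ctr[:,0]>3)&(ctr[:,0]<636)&(ctr[:,1]>3)&(ctr[:,1]<476)]
zt=p[2]+float(sys.argv[2])      # top edge height of cap relative to tcp
P=plane(w,ctr,zt);q=(P-p)@R     # tool frame
np.save("q.npy",q); up=q[np.hypot(q[:,0],q[:,1])>.065]
# circle fit (far arc)
A=np.c_[2*up[:,:2],np.ones(len(up))];k=np.linalg.lstsq(A,(up[:,:2]**2).sum(1),rcond=None)[0];print("centre in tool xy",k[:2].round(4),"r",np.sqrt(k[2]+k[:2]@k[:2]).round(4),len(up),"cam in tool",((C-p)@R).round(3))
E
python3 held.py w10.png -0.006
```

```text
time_s: 18.73
tool_pos: [0.4254, 0.1746, 0.0982]
tcp_rot: [1.481, 2.77, 0.002]
wrist_force: [-2.4, -3.0, 11.9]
gripper_width: 0.0174
gripper_force: 62.2
time_s: 19.35
tool_pos: [0.4248, 0.1744, 0.2174]
tcp_rot: [1.481, 2.77, 0.001]
wrist_force: [-0.3, 0.1, -2.6]
gripper_width: 0.0169
gripper_force: 60.1
tcp [0.4243 0.1743 0.2167] axes y [ 0.831  0.556 -0.001] x [-0.556  0.831  0.   ] z [-9.e-04 -3.e-04 -1.e+00]
centre in tool xy [-0.0006  0.0006] r 0.0733 693 cam in tool [ 0.077  0.001 -0.143]
```

View pics/w10.png

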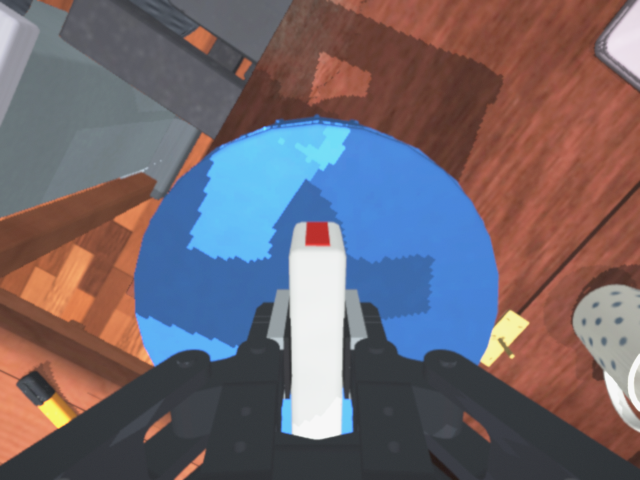

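The cap is held, with its far edge at row ~120, its sides at columns ~134 and 498, and the bar's top end edge at row ~247. I'll work out the offset in the grip.

Run:
```python
from h import *
w=cam("wrist");s=bot.observe();p=np.array(s["tool_pos"]);R=cv2.Rodrigues(np.array(s["tcp_rot"]))[0]
f=lambda u,dz:((plane(w,u,p[2]+dz)-p)@R).round(4)
print("edges",f([(318,121),(134,275),(498,275)],-.008).tolist())
print("bar end",f([(318,247)],.028).tolist(),"bottom near end top",f([(318,437)],.028).tolist())
q=np.load("q.npy")[:,:2];q=q[np.hypot(*q.T)>.07];
from scipy.optimize import least_squares
r=least_squares(lambda k:np.hypot(q[:,0]-k[0],q[:,1]-k[1])-.077,[0,0],loss="soft_l1",f_scale=.001);print(r.x)
```

```text
edges [[0.0725, 0.0011, 0.008], [0.0122, -0.0734, 0.0081], [0.0123, 0.0741, 0.0079]]
bar end [[0.0368, 0.001, -0.028]] bottom near end top [[-0.0343, 0.0011, -0.028]]
[-0.00510558  0.00068366]
```

```bash
python3 -m handwheel '0 0 0.04 0 0.01;0.045 -0.25 0.04 -0.3 0.01;0.045 -0.25 0.04 -0.3 0.01;0.045 -0.25 0.04 -0.3 0.01;0.045 -0.25 0.04 -0.3 0.01;0.0975 -0.531 0.04 -0.644 0.01;0.0975 -0.531 0.04 -0.644 0.01;0.0975 -0.531 0.04 -0.644 0.01;0.0975 -0.531 0.04 -0.644 0.01;0.0975 -0.531 0.04 -0.644 0.01;0.0975 -0.531 0.04 -0.644 0.01;0.0975 -0.531 0.04 -0.644 0.01'
python3 held.py w11.png -0.008
python3 - <<'E'
from h import *
s=bot.observe();p=np.array(s["tool_pos"]);print(s["qpos"])
a=cam("scene");
# overlay predicted canister axis / cap outlines
im=a["im"]
for C,z,r,col in((np.array([.522,-.3592]),.065,.065,(0,0,255)),(p[:2]-.0025*np.array([.054,.9985]),p[2]-.098,.077,(0,255,255)),(p[:2]-.0025*np.array([.054,.9985]),p[2]-.008,.077,(0,255,0))):
    t=np.linspace(0,2*np.pi,80);P=np.c_[C[0]+r*np.cos(t),C[1]+r*np.sin(t),0*t+z]
    for x,y in proj(a,P): im[int(round(y)),int(round(x))]=col
cv2.imwrite("pics/s11.png",cv2.resize(im[150:300,330:500],None,fx=4,fy=4,interpolation=cv2.INTER_NEAREST))
E
```

```text
time_s: 20.95
tool_pos: [0.5218, -0.3558, 0.2557]
tcp_rot: [-2.28, -2.157, 0.0]
wrist_force: [-0.1, 0.2, -2.1]
gripper_width: 0.0173
gripper_force: 60.0
tcp [ 0.522  -0.3555  0.2562] axes y [ 0.999 -0.055 -0.002] x [0.055 0.999 0.001] z [-0.0017  0.0015 -1.    ]
centre in tool xy [-0.0015 -0.0005] r 0.0737 694 cam in tool [ 0.076  0.    -0.142]
[-6.45985510e-01  4.32671079e-01  1.61106036e+00  2.44076572e-04
  1.10014681e+00 -5.91434988e-01]
```

View pics/s11.png

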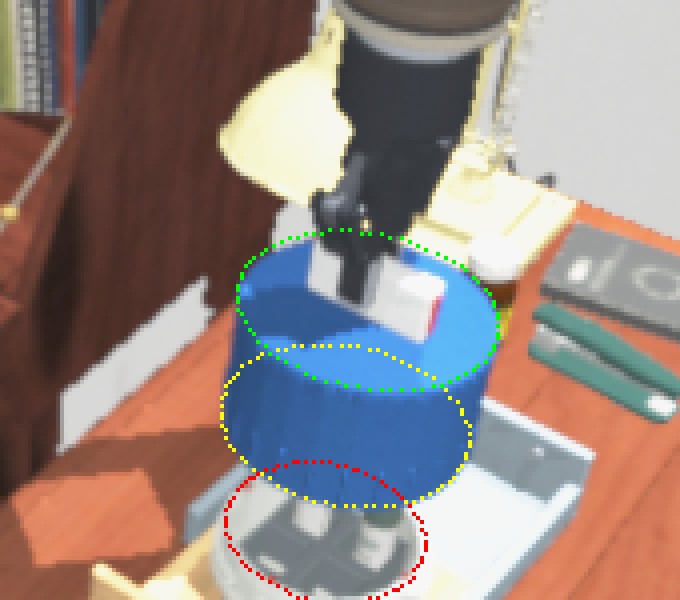

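The scene overlay agrees with the predicted cap and rim outlines to about a pixel, and the bar is aligned with the marks. Now I lower gently.

```bash
python3 -m handwheel '0 0 -0.05 0 0.01;0 0 -0.08 0 0.01;0 0 -0.085 0 0.01;0 0 -0.09 0 0.01;0 0 -0.093 0 0.01'
python3 -m handwheel '0 0 -0.004 0 0.01;0 0 -0.007 0 0.01;0 0 -0.01 0 0.01;0 0 -0.01 0 0.01'
```

```text
time_s: 21.68
tool_pos: [0.5231, -0.3567, 0.1654]
tcp_rot: [2.28, 2.159, 0.001]
wrist_force: [0.6, 0.5, -1.4]
gripper_width: 0.0171
gripper_force: 59.9
time_s: 22.18
tool_pos: [0.5223, -0.3565, 0.1541]
tcp_rot: [-2.281, -2.159, 0.0]
wrist_force: [-0.9, -0.0, -2.4]
gripper_width: 0.0169
gripper_force: 59.9
```

No contact yet and the cap is below rim level, so it's well centred. I'll continue to the thread top.

```bash
python3 -m handwheel '0 0 -0.003 0 0.01;0 0 -0.005 0 0.01;0 0 -0.007 0 0.01;0 0 -0.008 0 0.01;0 0 -0.008 0 0.01'
```

```text
time_s: 22.8
tool_pos: [0.5226, -0.3566, 0.1472]
tcp_rot: [2.281, 2.159, 0.0]
wrist_force: [-4.5, 3.8, 12.8]
gripper_width: 0.0169
gripper_force: 62.1
```

```bash
python3 -m handwheel '0 0 0 0 0.01;0 0 0 0 0.01;0 0 0 0 0.01;-0.0005 0 0 0.15 0.01;-0.0007 0 0 0.3 0.01;-0.001 0 0 0.45 0.01;-0.0013 0 0 0.58 0.01;-0.0013 0 0 0.68 0.01;-0.0013 0 0 0.68 0.01'
```

```text
time_s: 23.92
tool_pos: [0.5212, -0.3565, 0.1463]
tcp_rot: [1.432, 2.796, 0.0]
wrist_force: [-0.2, 0.1, -1.6]
gripper_width: 0.0171
gripper_force: 60.1
```

```bash
python3 -m handwheel '0 0 -0.004 0 0.01;0 0 -0.008 0 0.01;0 0 -0.011 0 0.01;0 0 -0.011 0 0.01;0 0 -0.011 0 0.01;0 0 -0.011 0 0.01'
```

```text
time_s: 24.68
tool_pos: [0.5212, -0.3566, 0.1354]
tcp_rot: [1.431, 2.797, -0.0]
wrist_force: [-0.8, 0.9, 3.2]
gripper_width: 0.0168
gripper_force: 60.8
```

```bash
python3 -m handwheel '0.0002 0 -0.0005 -0.14 0.01;0.0005 0 -0.0012 -0.28 0.01;0.0008 0 -0.002 -0.42 0.01;0.001 0 -0.0028 -0.56 0.01;0.0013 0 -0.0036 -0.7 0.01;0.0016 0 -0.0046 -0.84 0.01;0.0018 0 -0.0056 -0.98 0.01;0.002 0 -0.006 -1.09 0.01;0.002 0 -0.006 -1.09 0.01;0.002 0 -0.006 -1.09 0.01'
```

```text
time_s: 25.92
tool_pos: [0.5238, -0.3566, 0.1295]
tcp_rot: [2.671, 1.653, 0.001]
wrist_force: [5.5, 2.6, 0.9]
gripper_width: 0.0172
gripper_force: 60.6
```

Step 4's height is reached, about 16.5 mm. I'll release, lift, and check by camera.

```bash
python3 -m handwheel '0 0 -0.0005 0 0.01;0 0 -0.0005 0 0.01;0 0 -0.0005 0 0.05;0 0 -0.0005 0 0.05;0 0 -0.0005 0 0.05;0 0 0.05 0 0.05;0 0 0.11 0 0.05;-0.02 -0.09 0.14 0.42 0.05;-0.02 -0.09 0.14 0.42 0.05;-0.02 -0.09 0.14 0.42 0.05;-0.02 -0.09 0.14 0.42 0.05'
python3 - <<'E'
from h import *
w=cam("wrist","w12.png");a=cam("scene")
C=np.array([.522,-.3592])
hsv=cv2.cvtColor(w["im"],cv2.COLOR_BGR2HSV);bl=cv2.inRange(hsv,(100,110,50),(120,255,255))
h=cv2.convexHull(max(cv2.findContours(bl,0,2)[0],key=cv2.contourArea));e=cv2.fitEllipse(h);print("cap",plane(w,[e[0]],.121),e)
m=np.zeros_like(bl);cv2.fillPoly(m,[h],255);wh=cv2.inRange(hsv,(0,0,150),(180,60,255))&m
r=cv2.minAreaRect(max(cv2.findContours(wh,0,2)[0],key=cv2.contourArea));b=plane(w,cv2.boxPoints(r),.157);L=max([b[1]-b[0],b[2]-b[1]],key=np.linalg.norm)
print("bar angle",np.degrees(np.arctan2(L[1],L[0]))%180,plane(w,[r[0]],.157),np.linalg.norm(L))
# predicted outlines
for im,c in((a["im"],a),(w["im"],w)):
  for z,rr in((.031,.077),(.121,.077)):
    t=np.linspace(0,2*np.pi,120)
    for x,y in proj(c,np.c_[C[0]+rr*np.cos(t),C[1]+rr*np.sin(t),0*t+z]):
      if 0<=x<639 and 0<=y<479: im[int(round(y)),int(round(x))]=(0,255,255)
cv2.imwrite("pics/c12.png",np.hstack([cv2.resize(a["im"][200:330,340:470],(400,400),interpolation=cv2.INTER_NEAREST),cv2.resize(w["im"][:300,160:480],(400,400))]))
E
```

```text
time_s: 27.3
tool_pos: [0.5027, -0.4468, 0.2691]
tcp_rot: [-2.271, -2.17, 0.0]
wrist_force: [0.2, 0.5, 0.7]
gripper_width: 0.0505
gripper_force: 0.0
cap [[ 0.52215207 -0.35340073  0.121     ]] ((339.026611328125, 82.1256103515625), (220.94989013671875, 237.2003631591797), 7.004052639007568)
bar angle 63.309118974352636 [[ 0.52299283 -0.35866913  0.157     ]] 0.07909750250220547
```

View pics/c12.png

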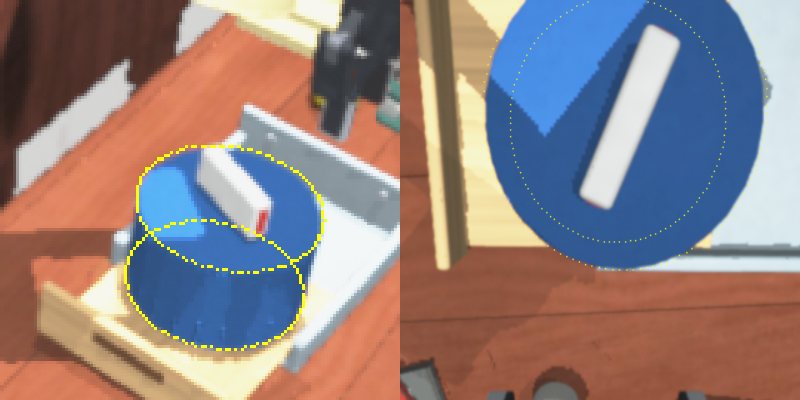

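The cap is fully down: bar angle 63.3°, so a ≈ -23.6°, and the outlines match. Now for the tray.

```bash
python3 -m handwheel '-0.15 0.097 0 0 0;-0.15 0.097 0 0 0;-0.15 0.097 0 0 0;-0.15 0.097 0 0 0;-0.15 0.097 0 0 0;-0.15 0.097 -0.15 0 0;-0.15 0.097 -0.15 0 0;-0.15 0.097 -0.235 0 0;-0.15 0.097 -0.235 0 0;-0.15 0.097 -0.235 0 0' 20
python3 -m handwheel '0.02 -0.001 0 0 0;0.04 -0.002 0 0 0;0.06 -0.003 0 0 0;0.08 -0.004 0 0 0;0.095 -0.005 0 0 0;0.105 -0.006 0 0 0;0.105 -0.006 0 0 0'
```

```text
time_s: 28.65
tool_pos: [0.3525, -0.3482, 0.0312]
tcp_rot: [-2.266, -2.167, -0.0]
wrist_force: [-1.0, 0.5, 0.4]
gripper_width: 0.0002
gripper_force: 0.0
time_s: 29.52
tool_pos: [0.4609, -0.3562, 0.0365]
tcp_rot: [2.267, 2.169, 0.001]
wrist_force: [-0.2, 0.1, 0.4]
gripper_width: -0.0001
gripper_force: 0.0
```

```bash
python3 -m handwheel '0.004 0 0 0 0;0.008 0 0 0 0;0.012 -0.001 0 0 0'; python3 -m handwheel '0.003 0 0 0 0;0.006 0 0 0 0;0.006 0 0 0 0'
python3 - <<'E'
from h import *
a=cam("scene");cv2.imwrite("pics/s13.png",cv2.resize(a["im"][180:340,340:500],(640,640))[:600])
E
```

```text
time_s: 29.9
tool_pos: [0.4702, -0.3564, 0.0354]
tcp_rot: [-2.271, -2.171, 0.0]
wrist_force: [-5.6, 4.4, 4.0]
gripper_width: 0.0002
gripper_force: 3.4
time_s: 30.28
tool_pos: [0.4764, -0.3568, 0.0353]
tcp_rot: [2.27, 2.17, -0.0]
wrist_force: [-5.1, -0.1, 3.2]
gripper_width: 0.0003
gripper_force: 2.5
```

View pics/s13.png

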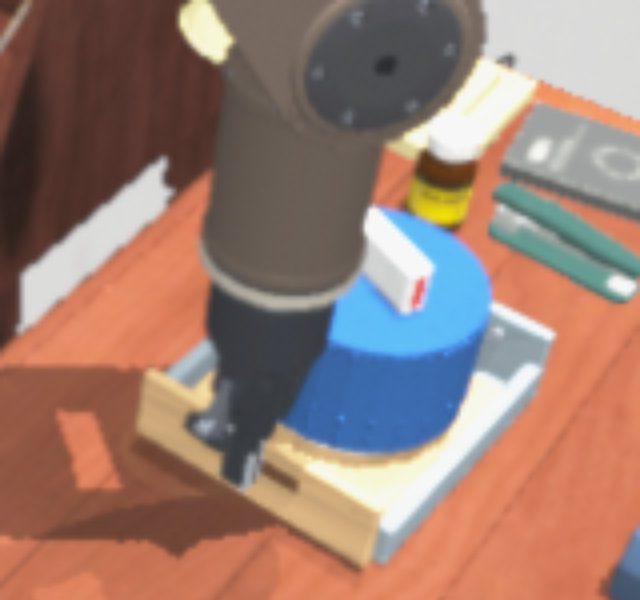

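The tray is nearly home, with the front board close to the side-rail end at (375,550). I'll keep pushing until the force rises.

```bash
python3 -m handwheel '0.003 0 0 0 0;0.006 0 0 0 0;0.006 0 0 0 0'; python3 -m handwheel '0.003 0 0 0 0;0.005 0 0 0 0;0.005 0 0 0 0'
```

```text
time_s: 30.7
tool_pos: [0.4769, -0.3565, 0.0352]
tcp_rot: [-2.265, -2.166, 0.006]
wrist_force: [-49.0, -15.3, 27.7]
gripper_width: -0.0
gripper_force: 24.4
time_s: 31.08
tool_pos: [0.4772, -0.3563, 0.0352]
tcp_rot: [-2.261, -2.162, 0.012]
wrist_force: [-84.7, -26.5, 48.0]
gripper_width: -0.0
gripper_force: 42.6
```

Hard stop: the tray is home. Now I back off.

```bash
python3 -m handwheel '-0.015 0 0 0 0;-0.06 0.002 0 0 0;-0.1 0.004 0 0 0;-0.1 0.004 0.1 0 0;-0.1 0.004 0.2 0 0;-0.1 0.004 0.2 0 0;-0.1 0.004 0.2 0 0;-0.1 0.004 0.2 0 0'
python3 - <<'E'
from h import *
a=cam("top");w=cam("wrist")
im=a["im"];hsv=cv2.cvtColor(im,cv2.COLOR_BGR2HSV);m=cv2.inRange(hsv,(104,110,60),(118,255,255));m[:, :340]=0;m[:,440:]=0
c=max(cv2.findContours(m,0,2)[0],key=cv2.contourArea);e=cv2.fitEllipse(cv2.convexHull(c));print(plane(a,[e[0]],.115))
cv2.imwrite("pics/end.png",cv2.resize(im[150:310,320:490],None,fx=3.5,fy=3.5,interpolation=cv2.INTER_CUBIC))
E
```

```text
time_s: 32.08
tool_pos: [0.3878, -0.353, 0.2356]
tcp_rot: [2.269, 2.169, 0.0]
wrist_force: [-0.4, 0.2, -0.5]
gripper_width: -0.0002
gripper_force: 0.0
[[ 0.61177611 -0.36230879  0.115     ]]
```

View pics/end.png

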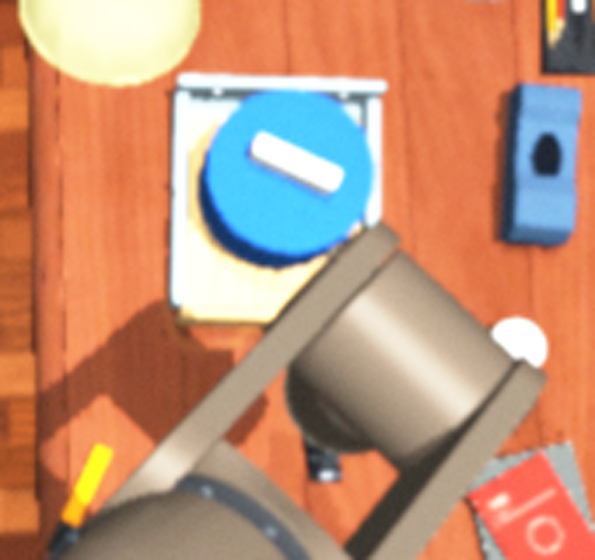

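The board is flush with the rail ends, the cap is still down, and the jar and highlighter are in place. Handing in.

```bash
python3 -c "from bench import bot; print(bot.job_done())"
```

```text
the job is handed in; nothing more can be done
None
```

Job handed in: both glue sticks stand in wells, the blue cap is screwed fully down, the tray is pushed home against its stop, and the jar and highlighter were not touched; the hand-in returned no verdict, so I can't confirm it passed.

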